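# Load the last test tile on the tile tree and carry it off level

### The arm

A 7-joint arm with a two-finger parallel gripper is mounted at the origin on the work surface. World frame = base frame: x ahead of the robot, y to its left, z up, the work surface at z = 0. Lengths are in m, angles in degrees, forces in N, time in s.
With the tool pointing down it reaches from about 0.4 to 0.85 m from the base axis. Payload 10.4 kg.
Tool frame: the origin (TCP) lies at the very end of the fingers, on their centre line; the grasp point (between the pads) lies 19 mm behind it; z points along the fingers, y is the line along which they close (so a half turn about z gives the same grasp; the last joint's range is limited). The gripper opens to 85 mm and grips with 20 to 120 N. Pads are 22 mm wide; open, the fingers measure 114 mm over their backs; the gripper's body (76 mm by 85 mm) begins 54 mm behind the grasp point. The pads swing forward as they close: fully open they stand 13 mm farther back than shut.
Start: joints at [-72.514, 19.034, -3.707, 83.658, 1.238, 77.344, -5.071], TCP at [0.201, 0.592, 0.231] pointing down, gripper open.
Joint ranges: [-148.97, 148.97], [-28.65, 121.19], [-84.17, 76.75], [9.2, 138.47], [-72.65, 252.65], [3.7, 117.97], [-149.18, 149.18]. Speed limits (degrees/s): [127.2, 127.2, 159.86, 159.86, 180, 180, 180].

### API

Orientations are given as [roll, pitch, yaw] about the fixed x, y, z axes, in that order (R = Rz(yaw) Ry(pitch) Rx(roll)).
In Python, from bench import arm gives the robot as it stands.
- The arm moves only by the tool arm_command, never from a script. Its argument "deltas" is a list of rows, each a list of 7 numbers: the shift along the tool's x, y, z each as a share of 50 mm, from -1 to 1, then the turn, a rotation vector about the tool's x, y, z each as a share of 0.1 rad, from -1 to 1, then the closure, from -1 (fully open) to 1 (shut). A call has 1 to 5 rows; each row shifts and turns the commanded pose from where the row before left it, along the tool's axes as they then stand; what a row does not reach is not made up. A row lasts 1/8 s, in which the tool goes at most 62.5 mm and 10.7 degrees, less where a joint would pass 70% of its speed; a pose out of reach is approached as far as the arm can. A call with a number of a shift or a turn outside -1 to 1 is refused whole. A call with a gripper value outside its range is refused whole. The fingers move at their own pace and stop on an object; "newtons" is the grip in N (left out, the last holds). Time passes only in rows, so rows that do not move let the fingers close. It gives the time, the measured TCP pose, the force, the opening and the grip force at its end, in the units of the state.
- arm.sense(): the state, without advancing time (a new reading comes with each control period).
- arm.snapshot(name): name is "scene" or "side" or "wrist"; returns a dict with "img" (480x640x3 uint8, blue, green, red), "camera_matrix" (3x3 intrinsics, pixels), "k1" (the pictures are not rectified: a ray, as slopes to the right and down, at radius r is drawn at 1 + k1 r^2 times it, then the intrinsics apply), "T" (4x4, takes a point from camera to world coordinates). Camera axes: x right, y down, z forward; pixel columns grow to the right and rows downward; lengths in m; the calibration is good to about 2 mm. A picture is of the moment at which its call begins. There is no depth.
- arm.close_job(): hands the job in; it is judged then, once.
Trained networks look in a picture, given as the dict that the camera call returned (one of the last four; its "shot" number tells which), for a name from the list of things; names that differ only in an ending like _2 or _b are one class to them, and where a whole thing is asked for, a point or a joint stands for the part that bears it (a point fixed in the world has none). Each returns a list of dicts, best first, with "conf" (0 to 1); they miss things now and then, are a little off and sometimes report something else, mostly with a low value. They report only what shows in the picture. A call takes as long as a camera call. They do not tell look-alikes from the thing itself.
- arm.look_for(picture, target): "extent" ([left, top, width, height] in pixels, round what is visible of it).
The state is a dict: "t": time; "joints": joint angles; "qvel": joint speeds; "joint_torque": joint torques, N m; "position": TCP position; "tcp_rot": TCP orientation; "wrist_force": force on the tool from outside, world axes, zero at the start; "moment": the same for the moment, N m; "grip_width": finger opening in m; "finger_force": force on a finger pad.
Only numpy, scipy, OpenCV 4.12 (cv2) and the standard library are available. Lean on these libraries where they do the work, as an engineer would, in place of code of your own. Each camera call takes 0.05 s, during which the arm holds its last target. There are 200 camera calls.

### The job

Hang the terracotta saddle tile that stands on the bench over the empty arm of the tile tree and let go of it. Then pick the tree up by the orange grip block on its mast, raise it about 10 cm off the bench and finish while still holding it there, steady and level, with both tiles still hanging on their arms. Do not tip the tree or knock the blue tile off, and leave the bowl, jar and cup where they are.

Things in the scene. Friction and masses are not known exactly. Their poses are not given: they have to be found in the camera images.
- tile_centre (a point): Terracotta tile with white-dipped feet, an upside-down U standing on its leg ends; 38 mm along its x, 40 along y, 76 tall, about 90 g. Legs 6 mm thick, 26 mm gap between them along x, under a 10 mm crown whose underside is 66 mm above the leg ends and sloped at the corners so it centres on a bar; channel open along y. Point: tile's centre, 38 mm up. Pinch across the legs' outer faces (along x).
- hung_centre (a point): Blue tile, same shape and size, already hanging on the tree's -y arm about 75 mm from the mast. Point: its centre, about 82 mm below the height of the grip block's centre. Must stay hung.
- tree_grip (a point): Tile tree, 450 g, loose, turned any way round: z up the mast, y along its arms. Point: centre of the orange grip block, 190 mm above the foot's underside; block 18 mm along x, 44 along y, 56 tall, pinch from above along x. Mast 14 mm thick; wooden foot 120 (x) by 170 (y) by 14 mm. +y arm empty, -y arm holds the blue tile; with a tile on each it balances.
- empty_arm (a point): Point on the axis of the tree's empty (+y) arm, where a tile hangs best: 75 mm from the mast axis along +y, 60 mm below the grip block's centre, 130 mm above the bench. Same axes as the tree. The arm is a level round steel bar 12 mm thick, reaching 125 mm from the mast axis, then a 22 mm end cap. A tile resting on it has its centre 22 mm below this point.
- bowl_mid (a point): White bowl, 80 mm across, 40 mm tall, on the bench; point half-way up on its axis. Bystander.
- jar_mid (a point): Green glass jar with white lid and pale label, 64 mm across, 85 mm tall; point half-way up on its axis. Bystander.
- cup_mid (a point): Terracotta cup, 72 mm across, 80 mm tall; point half-way up on its axis. Bystander.
Things that resemble listed ones, but are neither listed nor needed, are in the scene too. Of the things like the part that bears hung_centre, leave any that is green; of the rest the smaller one is meant.

How it is judged:
By the outcome, as a careful person would: the job done as asked, in the order asked, and still so for the second after the job is handed in, while the arm keeps its last pose, push and grip.
It also fails if it takes over 64 s, if anything falls off the work surface, if the arm or the gripper's body presses on something with over 40 N, if the wrist force passes 120 N, or if a joint passes its speed limit or range.

## Working session

There is one attempt and no reset: what is moved stays moved. The work goes in short steps, Python scripts to look and compute and a tool call to move; the robot and the scene stay as the last step left them, time stands still between calls to the robot, and variables do not carry over. Pictures are saved under pics/ and viewed, at most 10 in all, crops included, and the job is handed in when it is done.

Besides the shell and the picture viewer there is one more tool, called by a JSON object that holds its "fn" and its "kwargs", one argument or row to a line. arm_command: Moves the arm, as the interface text tells. Its arguments: {"type":"object","properties":{"deltas":{"type":"array"},"newtons":{"type":"number"}},"required":["deltas"]}

```bash
mkdir -p pics; cat > h.py <<'E'
import numpy as np, cv2, pickle
from bench import arm
def ray(s,u,v):
    K=np.array(s["camera_matrix"]);T=np.array(s["T"])
    d=np.array([(u-K[0,2])/K[0,0],(v-K[1,2])/K[1,1]]);p=d.copy()
    for _ in range(20): p=d/(1+s["k1"]*(p@p))
    r=T[:3,:3]@np.array([p[0],p[1],1]);return T[:3,3],r/np.linalg.norm(r)
def atz(s,u,v,z):
    o,r=ray(s,u,v);return o+r*(z-o[2])/r[2]
def tri(*obs):
    A=np.zeros((3,3));b=np.zeros(3)
    for s,u,v in obs:
        o,r=ray(s,u,v);P=np.eye(3)-np.outer(r,r);A+=P;b+=P@o
    return np.linalg.solve(A,b)
def proj(s,X):
    K=np.array(s["camera_matrix"]);T=np.array(s["T"])
    c=T[:3,:3].T@(np.array(X)-T[:3,3]);p=c[:2]/c[2];p=p*(1+s["k1"]*(p@p))
    return np.array([K[0,0]*p[0]+K[0,2],K[1,1]*p[1]+K[1,2]])
def load(n): return pickle.load(open(n+".pkl","rb"))
def snap(n,f):
    s=arm.snapshot(n);pickle.dump(s,open(f+".pkl","wb"));cv2.imwrite("pics/"+f+".png",s["img"]);return s
E
python3 - <<'E'
from h import *
np.set_printoptions(precision=3,suppress=True)
for n in("scene","side"):
    s=snap(n,n+"0")
    print(n,np.array(s["T"]))
    for t in "tile_centre hung_centre tree_grip bowl_mid jar_mid cup_mid".split():
        print(t,[(np.round(d["extent"]).tolist(),round(d["conf"],2)) for d in arm.look_for(s,t)])
print(arm.sense())
E
```

```text
scene [[ 0.585  0.645 -0.491  1.102]
 [ 0.811 -0.461  0.361 -0.414]
 [ 0.007 -0.609 -0.793  0.998]
 [ 0.     0.     0.     1.   ]]
tile_centre [([367.0, 214.0, 22.0, 34.0], 0.85)]
hung_centre [([243.0, 292.0, 29.0, 43.0], 0.91), ([233.0, 374.0, 33.0, 49.0], 0.91), ([294.0, 278.0, 18.0, 35.0], 0.65)]
tree_grip [([177.0, 260.0, 104.0, 98.0], 0.56)]
bowl_mid [([274.0, 214.0, 31.0, 25.0], 0.8)]
jar_mid [([306.0, 343.0, 28.0, 44.0], 0.84)]
cup_mid [([388.0, 284.0, 33.0, 44.0], 0.71)]
side [[-0.982 -0.085  0.166  0.435]
 [-0.185  0.543 -0.819  0.715]
 [-0.02  -0.835 -0.55   0.637]
 [ 0.     0.     0.     1.   ]]
tile_centre [([295.0, 335.0, 29.0, 50.0], 0.72)]
hung_centre [([303.0, 186.0, 25.0, 37.0], 0.96), ([258.0, 181.0, 32.0, 45.0], 0.83), ([302.0, 248.0, 25.0, 38.0], 0.57)]
tree_grip [([286.0, 155.0, 123.0, 105.0], 0.88)]
bowl_mid [([387.0, 290.0, 43.0, 35.0], 0.83)]
jar_mid []
cup_mid [([189.0, 276.0, 39.0, 59.0], 0.55)]
{'t': 0.7, 'joints': array([-72.514,  19.033,  -3.709,  83.659,   1.24 ,  77.344,  -5.071]), 'qvel': array([ 0.037, -0.027, -0.028,  0.123,  0.067,  0.066, -0.009]), 'joint_torque': array([  0.   , -62.51 ,   0.049, -39.176,   0.017,   0.002,   0.   ]), 'position': array([0.201, 0.592, 0.231]), 'tcp_rot': array([179.997,   0.001, 161.221]), 'wrist_force': array([ 0.05 , -0.286, -0.159]), 'moment': array([-0.002,  0.021, -0.012]), 'finger_force': 0.0, 'grip_width': 0.08577238849177893}
```

View pics/scene0.png

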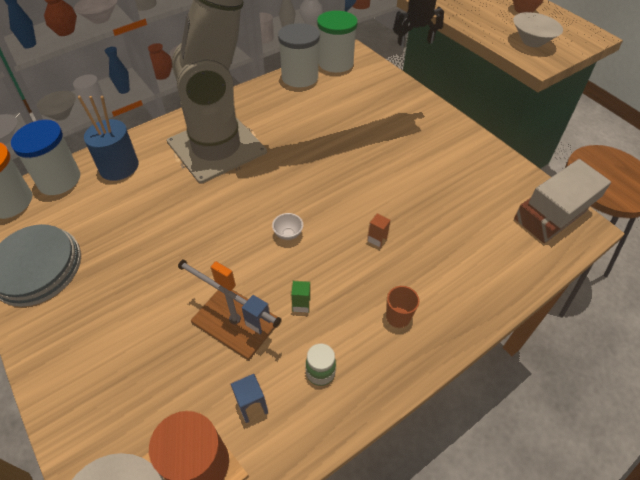

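View pics/side0.png

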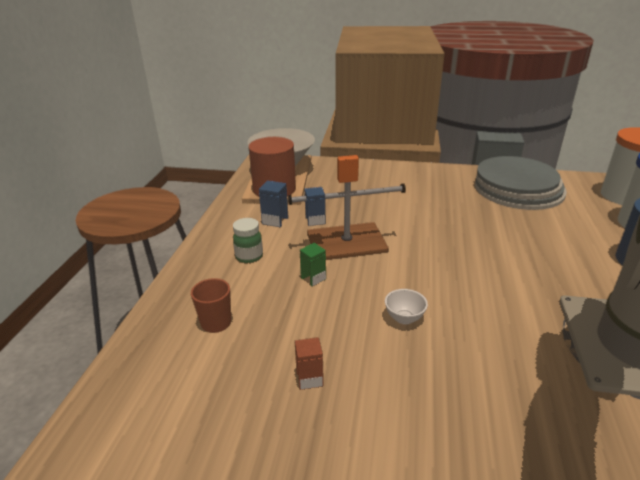

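The terracotta tile stands at scene (378,231) and side (309,363). The tree's orange block is at scene (223,272) and side (348,169). Its empty arm ends at scene (183,265) and side (403,188), and the small blue tile hangs on the other arm, ending at (278,322) and (290,199). The larger blue tile and the green tile stand free and are not needed.

```bash
python3 - <<'E'
from h import *
np.set_printoptions(precision=3,suppress=True)
a,b=load("scene0"),load("side0")
P=lambda n,p,q:print(n,tri((a,*p),(b,*q)))
def blob(s,box):
    x,y,w,h=box;h_=cv2.cvtColor(s["img"][y:y+h,x:x+w],cv2.COLOR_BGR2HSV)
    m=((h_[...,0]<14)&(h_[...,1]>200)&(h_[...,2]>150)).astype(np.uint8)
    n,l,st,c=cv2.connectedComponentsWithStats(m);i=1+np.argmax(st[1:,4]);print(st[i],c[i]);return c[i]+[x,y]
g=blob(a,(205,255,35,40)),blob(b,(330,148,35,40));P("grip",*g)
P("empty cap",(183,265),(403,188)); P("blue cap",(278,322),(290,199))
P("tile",(378,231),(309.5,361)); P("bowl",(289.5,227),(408,308)); P("cup",(404,306),(212,306)); P("green",(301,297),(314,265))
P("blue",(257.5,313.5),(315.5,205))
E
python3 - <<'E'
import sys;sys.path.insert(0,'.')
from h import *
cv2.imwrite("pics/c1.png",np.hstack([cv2.resize(load("scene0")["img"][205:255,350:400],None,fx=8,fy=8,interpolation=2),cv2.resize(load("side0")["img"][325:395,275:345],(400,400),interpolation=2)]))
E
```

```text
[  6   7  20  15 147] [15.864 13.769]Traceback (most recent call last):
  File "<stdin>", line 9, in <module>
  File "<stdin>", line 8, in blob
    return _wrapfunc(a, 'argmax', axis=axis, out=out, **kwds)
    return bound(*args, **kwds)
ValueError: attempt to get argmax of an empty sequence
```

View pics/c1.png

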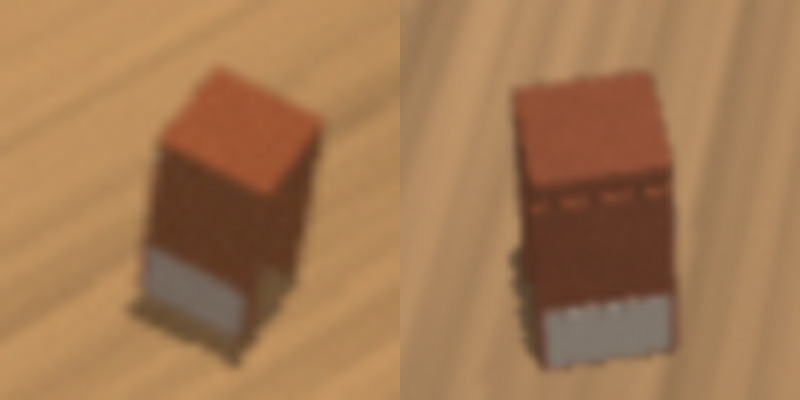

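The left crop shows the top corners and a full-width white foot facing down-left (legs facing world −y). The right crop shows the opposite leg face, so the tile's x axis is roughly along world y.

```bash
python3 - <<'E'
from h import *
np.set_printoptions(precision=3,suppress=True)
a,b=load("scene0"),load("side0")
P=lambda n,p,q:print(n,tri((a,*p),(b,*q)))
P("grip",(222.5,273),(347.5,169))
P("empty cap",(183,265),(403,188)); P("blue cap",(278,322),(290,199))
P("tile",(378,231),(309.5,361)); P("bowl",(289.5,227),(408,308)); P("cup",(404,306),(212,306)); P("green",(301,297),(314,265)); P("blue",(257.5,313.5),(315.5,205))
A=np.array([atz(a,350+x/8-.5,205+y/8-.5,.076) for x,y in[(222,68),(322,122),(268,195),(160,135)]])
B=np.array([atz(b,275+x*.175-.5,325+y*.175-.5,.076) for x,y in[(515,90),(650,70),(670,165),(530,188)]])
for C in(A,B):
    print(C[:,:2].tolist(),C.mean(0));
    for i in range(4):
        d=C[(i+1)%4]-C[i];print(np.linalg.norm(d),np.degrees(np.arctan2(d[1],d[0]))%90)
E
```

```text
grip [ 0.556 -0.248  0.192]
empty cap [ 0.439 -0.297  0.128]
blue cap [ 0.679 -0.204  0.131]
tile [0.564 0.166 0.038]
bowl [ 0.412 -0.004  0.026]
cup [0.768 0.069 0.045]
green [ 0.608 -0.102  0.034]
blue [ 0.627 -0.222  0.11 ]
[[0.5405735771579914, 0.1789322580555785], [0.5756164805109829, 0.19002864994145813], [0.5881314271228144, 0.15731269309641166], [0.5504602786987901, 0.1455835035068161]] [0.564 0.168 0.076]
0.03675778813111748 17.57047489367634
0.03502795627757828 20.93352257287367
0.03945490225578497 17.294361766373385
0.03478341986220494 16.51318848080078
[[0.4768025514670162, 0.14169715269396366], [0.440304040928348, 0.127637664591557], [0.4325848511090797, 0.16315165281833532], [0.4689610686246218, 0.17774024010430267]] [0.455 0.153 0.076]
0.039112791734201076 21.06704274175172
0.036343214651949056 12.262859758146973
0.03919255132979122 21.853124700267642
0.036886216981914875 12.273924988005902
```

```bash
cat >> h.py <<'E'
from scipy.spatial.transform import Rotation as R
def plan(xyz,yaw,g=-1,n=None,dyaw=None):
    s=arm.sense();p=np.array(s["position"]);r=R.from_euler("xyz",s["tcp_rot"],degrees=True)
    y0=s["tcp_rot"][2];d=np.array(xyz)-p;dy=(yaw-y0+180)%360-180 if dyaw is None else dyaw
    rt=R.from_euler("xyz",[180,0,yaw],degrees=True)
    w=np.array([0,0,-np.radians(dy)]) if abs(dy)>20 else (r.inv()*rt).as_rotvec()
    n=n or int(max(np.ceil(np.linalg.norm(d)/.045),np.ceil(np.abs(w).max()/.1)))
    print("n",n,"d",np.round(d,4),"w deg",np.round(np.degrees(w),1))
    for i in range(n):
        t=r.inv().apply(d/n)/.05
        print([float(x) for x in np.round(np.r_[t,w/n/.1],2)]+[g]); r=r*R.from_rotvec(w/n)
E
python3 -c "
from h import *
plan([.564,.167,.16],18.5,dyaw=-142.7)"
```

```text
n 25 d [ 0.3628 -0.4247 -0.0713] w deg [  0.    0.  142.7]
[-0.38, -0.23, 0.06, 0.0, 0.0, 1.0, -1]
[-0.4, -0.19, 0.06, 0.0, 0.0, 1.0, -1]
[-0.42, -0.15, 0.06, 0.0, 0.0, 1.0, -1]
[-0.43, -0.11, 0.06, 0.0, 0.0, 1.0, -1]
[-0.44, -0.06, 0.06, 0.0, 0.0, 1.0, -1]
[-0.45, -0.02, 0.06, 0.0, 0.0, 1.0, -1]
[-0.45, 0.03, 0.06, 0.0, 0.0, 1.0, -1]
[-0.44, 0.07, 0.06, 0.0, 0.0, 1.0, -1]
[-0.43, 0.12, 0.06, 0.0, 0.0, 1.0, -1]
[-0.42, 0.16, 0.06, 0.0, 0.0, 1.0, -1]
[-0.4, 0.2, 0.06, 0.0, 0.0, 1.0, -1]
[-0.38, 0.24, 0.06, 0.0, 0.0, 1.0, -1]
[-0.35, 0.27, 0.06, 0.0, 0.0, 1.0, -1]
[-0.32, 0.31, 0.06, 0.0, 0.0, 1.0, -1]
[-0.29, 0.34, 0.06, 0.0, 0.0, 1.0, -1]
[-0.26, 0.37, 0.06, 0.0, 0.0, 1.0, -1]
[-0.22, 0.39, 0.06, 0.0, 0.0, 1.0, -1]
[-0.18, 0.41, 0.06, 0.0, 0.0, 1.0, -1]
[-0.14, 0.43, 0.06, 0.0, 0.0, 1.0, -1]
[-0.09, 0.44, 0.06, 0.0, 0.0, 1.0, -1]
[-0.05, 0.44, 0.06, 0.0, 0.0, 1.0, -1]
[-0.01, 0.45, 0.06, 0.0, 0.0, 1.0, -1]
[0.04, 0.45, 0.06, 0.0, 0.0, 1.0, -1]
[0.08, 0.44, 0.06, 0.0, 0.0, 1.0, -1]
[0.13, 0.43, 0.06, 0.0, 0.0, 1.0, -1]
```

{"fn": "arm_command", "kwargs": {
  "deltas": [
    [-0.38,-0.23,0.06,0,0,1,-1],
    [-0.4,-0.19,0.06,0,0,1,-1],
    [-0.42,-0.15,0.06,0,0,1,-1],
    [-0.43,-0.11,0.06,0,0,1,-1],
    [-0.44,-0.06,0.06,0,0,1,-1]
  ]
}}

```text
t: 1.32
position: [0.2732, 0.5062, 0.2163]
tcp_rot: [180.0, -0.0, 132.4]
wrist_force: [0.0, -0.6, 0.1]
grip_width: 0.0854
finger_force: 0.0
```

{"fn": "arm_command", "kwargs": {
  "deltas": [
    [-0.45,-0.02,0.06,0,0,1,-1],
    [-0.45,0.03,0.06,0,0,1,-1],
    [-0.44,0.07,0.06,0,0,1,-1],
    [-0.43,0.12,0.06,0,0,1,-1],
    [-0.42,0.16,0.06,0,0,1,-1]
  ]
}}

```text
t: 1.95
position: [0.346, 0.4209, 0.2014]
tcp_rot: [180.0, -0.0, 103.7]
wrist_force: [0.4, 0.8, 0.3]
grip_width: 0.0854
finger_force: 0.0
```

{"fn": "arm_command", "kwargs": {
  "deltas": [
    [-0.4,0.2,0.06,0,0,1,-1],
    [-0.38,0.24,0.06,0,0,1,-1],
    [-0.35,0.27,0.06,0,0,1,-1],
    [-0.32,0.31,0.06,0,0,1,-1],
    [-0.29,0.34,0.06,0,0,1,-1]
  ]
}}

```text
t: 2.58
position: [0.4184, 0.3361, 0.1864]
tcp_rot: [180.0, -0.0, 75.1]
wrist_force: [0.6, 0.6, -0.3]
grip_width: 0.0857
finger_force: 0.0
```

{"fn": "arm_command", "kwargs": {
  "deltas": [
    [-0.26,0.37,0.06,0,0,1,-1],
    [-0.22,0.39,0.06,0,0,1,-1],
    [-0.18,0.41,0.06,0,0,1,-1],
    [-0.14,0.43,0.06,0,0,1,-1],
    [-0.09,0.44,0.06,0,0,1,-1]
  ]
}}

```text
t: 3.2
position: [0.491, 0.2503, 0.1714]
tcp_rot: [-180.0, -0.0, 46.4]
wrist_force: [0.3, 0.7, -1.1]
grip_width: 0.0853
finger_force: 0.0
```

{"fn": "arm_command", "kwargs": {
  "deltas": [
    [-0.05,0.44,0.06,0,0,1,-1],
    [-0.01,0.45,0.06,0,0,1,-1],
    [0.04,0.45,0.06,0,0,1,-1],
    [0.08,0.44,0.06,0,0,1,-1],
    [0.13,0.43,0.06,0,0,1,-1]
  ]
}}

```text
t: 3.82
position: [0.5632, 0.1646, 0.1563]
tcp_rot: [-180.0, -0.0, 17.8]
wrist_force: [-0.2, -0.2, -0.7]
grip_width: 0.0854
finger_force: 0.0
```

```bash
python3 - <<'E'
from h import *
s=arm.sense();print(s["position"],s["tcp_rot"],s["joints"])
w=snap("wrist","w1");print(np.round(w["T"],3),[(d["extent"],d["conf"]) for d in arm.look_for(w,"tile_centre")])
E
```

```text
[0.56315982 0.16456031 0.15631565] [-1.79990100e+02 -1.40652394e-02  1.78019677e+01] [-45.56147139  18.48977436  30.15830117  96.7366464   -9.94644753
  67.43211864 -85.05468566]
[[ 0.306 -0.907 -0.291  0.637]
 [-0.952 -0.291 -0.093  0.189]
 [-0.001  0.305 -0.952  0.299]
 [ 0.     0.     0.     1.   ]] [([277.9, 200.8, 58.1, 77.2], 0.65)]
```

View pics/w1.png

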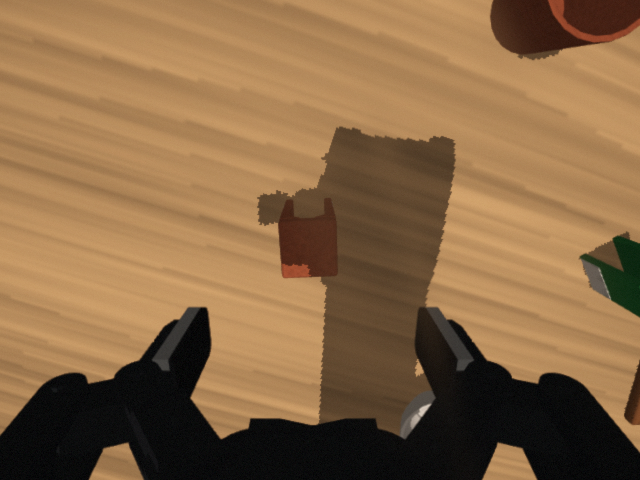

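The wrist view shows the tile's top face at about (279,221)–(338,277), with the channel opening towards the image top. It is nearly aligned with the jaws and centred at about u=309.

```bash
python3 - <<'E'
from h import *
np.set_printoptions(precision=3,suppress=True)
w=load("w1")
g=cv2.cvtColor(w["img"],cv2.COLOR_BGR2HSV); m=((g[...,0]<9)|(g[...,0]>172))&(g[...,1]>120); 
for v in (200,206,212,218,224,235,250,265,272,276,279): 
    u=np.where(m[v,250:365])[0]+250; print(v,(u.min(),u.max(),len(u)) if len(u) else None)
C=np.array([atz(w,*c,.076) for c in[(279,221),(335,220),(338,276),(281.5,277)]]);print(C,C.mean(0))
for i in range(4):
    d=C[(i+1)%4]-C[i];print(np.linalg.norm(d),np.degrees(np.arctan2(d[1],d[0]))%90)
E
```

```text
200 None
206 None
212 (np.int64(284), np.int64(286), 3)
218 (np.int64(281), np.int64(316), 3)
224 (np.int64(279), np.int64(330), 19)
235 (np.int64(280), np.int64(334), 24)
250 (np.int64(281), np.int64(330), 26)
265 (np.int64(283), np.int64(333), 29)
272 (np.int64(283), np.int64(334), 36)
276 (np.int64(284), np.int64(306), 18)
279 None
[[0.575 0.192 0.076]
 [0.587 0.158 0.076]
 [0.55  0.143 0.076]
 [0.538 0.179 0.076]] [0.563 0.168 0.076]
0.03599341547146883 18.850142747456417
0.03907157690494849 21.86620084186123
0.03820230040317409 18.910392004535368
0.0390579275585206 18.62558228882419
```

```bash
python3 -c "
from h import *
plan([.5635,.168,.033],19.3,n=5)"
```

```text
n 5 d [-0.0003  0.0055 -0.1231] w deg [ 0.1 -0.  -1.6]
[0.01, -0.02, 0.49, 0.0, -0.0, -0.06, -1]
[0.01, -0.02, 0.49, 0.0, -0.0, -0.06, -1]
[0.01, -0.02, 0.49, 0.0, -0.0, -0.06, -1]
[0.01, -0.02, 0.49, 0.0, -0.0, -0.06, -1]
[0.01, -0.02, 0.49, 0.0, -0.0, -0.06, -1]
```

{"fn": "arm_command", "kwargs": {
  "deltas": [
    [0.01,-0.05,0.49,0,0,-0.1,-1],
    [0,-0.05,0.49,0,0,-0.1,-1],
    [0,0,0.49,0,0,-0.07,-1],
    [0,0,0.49,0,0,0,-1],
    [0,0,0.5,0,0,0,-1]
  ]
}}

```text
t: 4.55
position: [0.5612, 0.171, 0.0327]
tcp_rot: [-180.0, -0.0, 19.7]
wrist_force: [0.3, 0.0, 0.3]
grip_width: 0.085
finger_force: 0.0
```

{"fn": "arm_command", "kwargs": {
  "deltas": [
    [0,0,0,0,0,0,1],
    [0,0,0,0,0,0,1],
    [0,0,0,0,0,0,1],
    [0,0,0,0,0,0,1],
    [0,0,0,0,0,0,1]
  ],
  "newtons": 40
}}

```text
t: 5.18
position: [0.5624, 0.1704, 0.0347]
tcp_rot: [-180.0, -0.1, 19.5]
wrist_force: [-1.0, 0.2, 6.5]
grip_width: 0.0379
finger_force: 40.7
```

{"fn": "arm_command", "kwargs": {
  "deltas": [
    [0,0,-0.5,0,0,0,1],
    [0,0,-0.8,0,0,0,1],
    [0,0,-0.8,0,0,0,1],
    [0,0,-0.8,0,0,0,1],
    [0,0,-0.8,0,0,0,1]
  ]
}}

```text
t: 5.8
position: [0.5614, 0.1698, 0.2201]
tcp_rot: [-180.0, -0.0, 19.5]
wrist_force: [0.5, 0.7, 0.2]
grip_width: 0.0375
finger_force: 40.2
```

```bash
python3 -c "
from h import *
print(arm.sense()['grip_width'])
plan([.470,-.20,.235],21,g=1)"
```

```text
0.03750688934883281
n 9 d [-0.0914 -0.3698  0.0149] w deg [-0.  -0.  -1.5]
[-0.47, 0.71, -0.03, -0.0, -0.0, -0.03, 1]
[-0.47, 0.71, -0.03, -0.0, -0.0, -0.03, 1]
[-0.47, 0.7, -0.03, -0.0, -0.0, -0.03, 1]
[-0.47, 0.7, -0.03, -0.0, -0.0, -0.03, 1]
[-0.47, 0.7, -0.03, -0.0, -0.0, -0.03, 1]
[-0.48, 0.7, -0.03, -0.0, -0.0, -0.03, 1]
[-0.48, 0.7, -0.03, -0.0, -0.0, -0.03, 1]
[-0.48, 0.7, -0.03, -0.0, -0.0, -0.03, 1]
[-0.48, 0.7, -0.03, -0.0, -0.0, -0.03, 1]
```

{"fn": "arm_command", "kwargs": {
  "deltas": [
    [-0.3,0.45,-0.03,0,0,-0.05,1],
    [-0.47,0.7,-0.03,0,0,-0.05,1],
    [-0.47,0.7,-0.03,0,0,-0.05,1],
    [-0.47,0.7,-0.03,0,0,-0.05,1],
    [-0.47,0.7,-0.03,0,0,-0.06,1]
  ]
}}

```text
t: 6.42
position: [0.5139, -0.0223, 0.2251]
tcp_rot: [-180.0, 0.0, 21.0]
wrist_force: [0.9, -0.0, -0.2]
grip_width: 0.0376
finger_force: 40.2
```

{"fn": "arm_command", "kwargs": {
  "deltas": [
    [-0.47,0.7,-0.03,0,0,0,1],
    [-0.48,0.7,-0.03,0,0,0,1],
    [-0.48,0.7,-0.03,0,0,0,1],
    [-0.48,0.7,-0.03,0,0,0,1],
    [-0.17,0.25,0,0,0,0,1]
  ]
}}

```text
t: 7.05
position: [0.4709, -0.203, 0.2314]
tcp_rot: [-180.0, 0.0, 20.8]
wrist_force: [-0.5, 0.9, -1.2]
grip_width: 0.0376
finger_force: 40.3
```

{"fn": "arm_command", "kwargs": {
  "deltas": [
    [0,0,0,0,0,0,1],
    [0,0,0,0,0,0,1]
  ]
}}

```text
t: 7.3
position: [0.4731, -0.1984, 0.2314]
tcp_rot: [-180.0, 0.0, 21.1]
wrist_force: [0.6, 0.9, -1.7]
grip_width: 0.0377
finger_force: 40.3
```

```bash
python3 - <<'E'
from h import *
np.set_printoptions(precision=3,suppress=True)
s=arm.sense();print(s["position"],s["tcp_rot"],s["joints"])
w=snap("wrist","w2");snap("side","side2");snap("scene","scene2");
for P in ([.559,-.2505,.218],[.439,-.297,.13],[.489,-.277,.13]): print(proj(w,P))
E
```

```text
[ 0.473 -0.198  0.231] [-179.955    0.015   21.117] [-25.714   4.679  46.31  102.443  -3.536  74.39  -47.428]
[497.277 166.703]
[416.198 322.772]
[422.048 257.776]
```

View pics/w2.png

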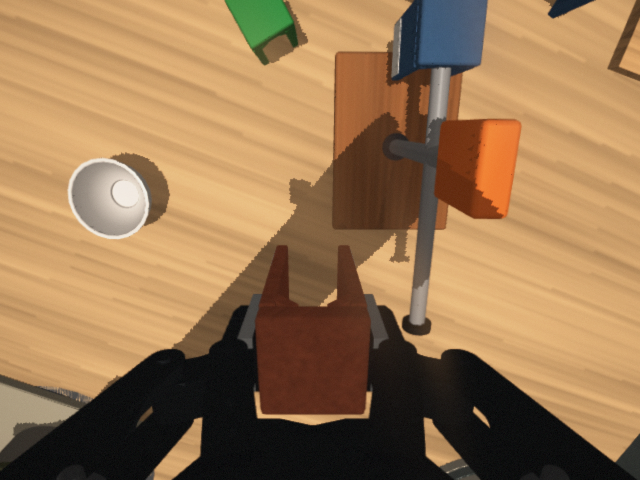

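The wrist view shows the tile gripped squarely. The tree's empty bar runs from (434,110) to the cap at (417,325), and the block's top is centred at about (500,168). All three match my predictions to within 3 px.

```bash
python3 - <<'E'
from h import *
np.set_printoptions(precision=4,suppress=True)
w=load("w2");g=w["img"].astype(int)
pts=[]
for v in range(235,316,8):
    row=g[v,400:450]; sat=row.max(1)-row.min(1); u=np.where(sat<25)[0]+400; 
    pts.append(atz(w,u.mean(),v,.13)[:2]); print(v,u.min(),u.max(),len(u))
pts=np.array(pts);c=pts.mean(0);d=np.linalg.svd(pts-c)[2][0];d*=np.sign(d[0]);yaw=np.degrees(np.arctan2(d[1],d[0]));print(c,yaw)
cap=atz(w,417,325,.13);blk=atz(w,500,168,.218);print("cap",cap,"blk",blk)
for n,m in(("blk",blk[:2]),("cap",cap[:2]+.1275*d)):
    t=(m-c)@d; mast=c+t*d; print(n,"mast",mast,"offset",(m-c)@[-d[1],d[0]],"target",mast-.077*d)
C=[atz(w,*q,.231-.033+.076-.002)for q in[(257,308),(368,308),(367,413),(258,413)]];print("tile",np.mean(C,0),arm.sense()["position"])
E
```

```text
235 418 433 16
243 418 432 15
251 419 431 13
259 422 430 9
267 424 429 6
275 427 427 1
283 427 427 1<stdin>:7: RuntimeWarning: Mean of empty slice.
  ret = ret.dtype.type(ret / rcount)
Traceback (most recent call last):
ValueError: zero-size array to reduction operation minimum which has no identity
```

```bash
python3 - <<'E'
from h import *
np.set_printoptions(precision=4,suppress=True)
w=load("w2");g=w["img"].astype(int)
pts=[]
for v in range(235,312,8):
    row=g[v,400:450]; u=np.where(row[:,2]-row[:,0]<45)[0]+400
    if len(u)>8: pts.append(atz(w,np.median(u),v,.13)[:2]); print(v,u.min(),u.max(),len(u))
pts=np.array(pts);c=pts.mean(0)
blk=atz(w,500,168,.218);cap=atz(w,417,325,.13);d=blk[:2]-c;d/=np.linalg.norm(d)
d2=np.linalg.svd(pts-c)[2][0];d2*=np.sign(d2[0])
for d in(d,d2):
    print("yaw",np.degrees(np.arctan2(d[1],d[0])),"c",c)
    for n,m in(("blk",blk[:2]),("cap",cap[:2]+.1275*d)):
        t=(m-c)@d; mast=c+t*d; print(n,"mast",mast,"offset",(m-c)@[-d[1],d[0]],"target",mast-.077*d)
C=[atz(w,*q,.231-.033+.076-.002)for q in[(257,308),(368,308),(367,413),(258,413)]];print("tile",np.mean(C,0),arm.sense()["position"])
E
```

```text
235 417 433 17
243 417 432 16
251 416 431 16
259 415 430 16
267 415 429 15
275 414 428 15
283 413 428 16
291 412 427 16
299 411 426 16
307 411 425 15
yaw 20.312998885913938 c [ 0.4791 -0.2815]
blk mast [ 0.559  -0.2519] offset -3.105489426585058e-19 target [ 0.4867 -0.2786]
cap mast [ 0.5565 -0.2528] offset -0.0014908403828788057 target [ 0.4843 -0.2795]
yaw 21.221924445438038 c [ 0.4791 -0.2815]
blk mast [ 0.5585 -0.2506] offset -0.0013502595710794655 target [ 0.4867 -0.2785]
cap mast [ 0.556  -0.2516] offset -0.0007768190431195951 target [ 0.4842 -0.2795]
tile [ 0.4739 -0.1974  0.272 ] [ 0.4732 -0.1986  0.2316]
```

```bash
python3 -c "
from h import *
plan([.4857,-.2787,.2315],21,g=1,n=4)"
```

```text
n 4 d [ 0.0125 -0.0801 -0.0001] w deg [-0.   0.   0.1]
[-0.09, 0.4, 0.0, -0.0, 0.0, 0.01, 1]
[-0.09, 0.4, 0.0, -0.0, 0.0, 0.01, 1]
[-0.09, 0.4, 0.0, -0.0, 0.0, 0.01, 1]
[-0.09, 0.4, 0.0, -0.0, 0.0, 0.01, 1]
```

{"fn": "arm_command", "kwargs": {
  "deltas": [
    [-0.08,0.4,0,0,0,0,1],
    [-0.09,0.4,0,0,0,0,1],
    [-0.09,0.4,0,0,0,0,1],
    [-0.08,0.4,0,0,0,0,1],
    [0,0,0,0,0,0,1]
  ]
}}

```text
t: 8.07
position: [0.4856, -0.2812, 0.2315]
tcp_rot: [180.0, 0.1, 20.9]
wrist_force: [0.8, -0.7, -0.2]
grip_width: 0.0374
finger_force: 40.5
```

{"fn": "arm_command", "kwargs": {
  "deltas": [
    [0,0,0.3,0,0,0,1],
    [0,0,0.3,0,0,0,1],
    [0,0,0.1,0,0,0,1],
    [0,0,0,0,0,0,1],
    [0,0,0,0,0,0,1]
  ]
}}

```text
t: 8.7
position: [0.4859, -0.2807, 0.1971]
tcp_rot: [180.0, -0.0, 21.0]
wrist_force: [0.8, 0.7, -1.1]
grip_width: 0.0379
finger_force: 40.4
```

```bash
python3 - <<'E'
from h import *
s=arm.sense();print(s["position"],s["tcp_rot"])
snap("wrist","w3")
a,b=snap("scene","scene3"),snap("side","side3")
cv2.imwrite("pics/c3.png",np.hstack([cv2.resize(a["img"][215:365,150:300],(400,400),interpolation=2),cv2.resize(b["img"][80:260,280:460],(400,400),interpolation=2)]))
plan([.4857,-.2787,.1065],21,g=1)
E
```

```text
[ 0.4858579  -0.280666    0.19714682] [ 1.79982260e+02 -2.98735380e-02  2.10173835e+01]
n 3 d [-0.0001  0.002  -0.0906] w deg [ 0. -0.  0.]
[0.0, -0.01, 0.6, 0.0, -0.0, 0.0, 1]
[0.0, -0.01, 0.6, 0.0, -0.0, 0.0, 1]
[0.0, -0.01, 0.6, 0.0, -0.0, 0.0, 1]
```

View pics/c3.png

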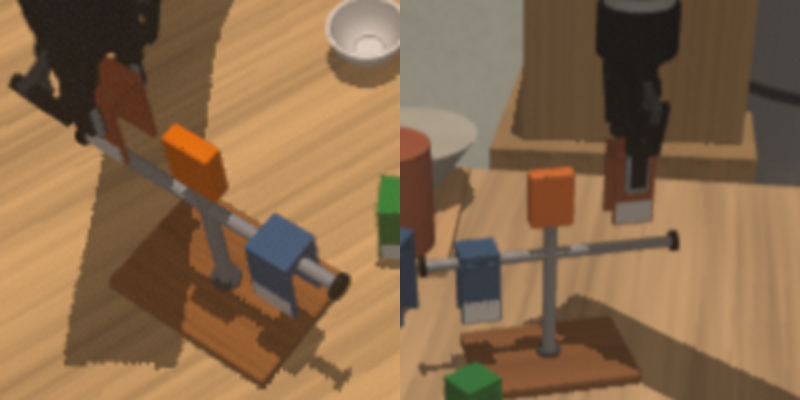

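View pics/w3.png

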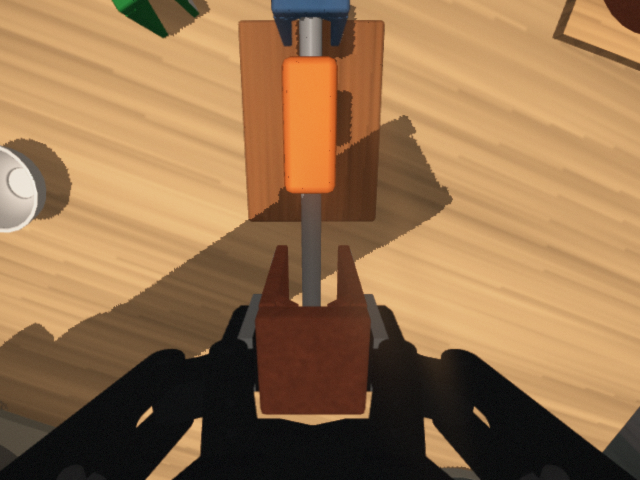

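The tile is aligned with the bar: the bar centre is at u≈311 and the tile centre at u≈312, so I can lower it.

{"fn": "arm_command", "kwargs": {
  "deltas": [
    [0,0,0.4,0,0,0,1],
    [0,0,0.4,0,0,0,1],
    [0,0,0.4,0,0,0,1],
    [0,0,0.3,0,0,0,1],
    [0,0,0.2,0,0,0,1]
  ]
}}

```text
t: 9.48
position: [0.4857, -0.2806, 0.1112]
tcp_rot: [-180.0, 0.0, 21.0]
wrist_force: [-0.3, -0.2, -0.6]
grip_width: 0.0373
finger_force: 40.4
```

{"fn": "arm_command", "kwargs": {
  "deltas": [
    [0,0,0.04,0,0,0,1],
    [0,0,0.04,0,0,0,1],
    [0,0,0,0,0,0,1],
    [0,0,0,0,0,0,1]
  ]
}}

```text
t: 9.98
position: [0.4859, -0.2806, 0.1081]
tcp_rot: [180.0, -0.0, 21.0]
wrist_force: [-1.0, 0.4, -1.4]
grip_width: 0.0378
finger_force: 40.4
```

Lower it a little more until it touches.

{"fn": "arm_command", "kwargs": {
  "deltas": [
    [0,0,0.03,0,0,0,1],
    [0,0,0,0,0,0,1]
  ]
}}

```text
t: 10.22
position: [0.4856, -0.2805, 0.1062]
tcp_rot: [-180.0, -0.0, 21.0]
wrist_force: [0.0, -0.3, -2.0]
grip_width: 0.0378
finger_force: 40.4
```

{"fn": "arm_command", "kwargs": {
  "deltas": [
    [0,0,0.03,0,0,0,1],
    [0,0,0,0,0,0,1]
  ]
}}

```text
t: 10.48
position: [0.4857, -0.2806, 0.1048]
tcp_rot: [-180.0, -0.0, 21.0]
wrist_force: [0.3, 0.4, -1.8]
grip_width: 0.0372
finger_force: 40.5
```

{"fn": "arm_command", "kwargs": {
  "deltas": [
    [0,0,0.01,0,0,0,0],
    [0,0,0,0,0,0,-0.5],
    [0,0,0,0,0,0,-1],
    [0,0,0,0,0,0,-1],
    [0,0,0,0,0,0,-1]
  ]
}}

```text
t: 11.1
position: [0.4857, -0.2806, 0.1043]
tcp_rot: [-180.0, -0.0, 21.0]
wrist_force: [0.5, 0.1, 0.8]
grip_width: 0.0853
finger_force: 0.0
```

{"fn": "arm_command", "kwargs": {
  "deltas": [
    [0,0,-0.4,0,0,0,-1],
    [0,0,-0.8,0,0,0,-1],
    [0,0,-0.9,0,0,0,-1],
    [0,0,-0.9,0,0,0,-1],
    [0,0,0,0,0,0,-1]
  ]
}}

```text
t: 11.72
position: [0.4869, -0.2819, 0.2589]
tcp_rot: [179.8, -0.3, 21.0]
wrist_force: [0.3, 0.3, -0.9]
grip_width: 0.0856
finger_force: 0.0
```

```bash
python3 - <<'E'
from h import *
s=arm.sense();print(s["position"],s["tcp_rot"],s["grip_width"])
w=snap("wrist","w4");a,b=snap("scene","scene4"),snap("side","side4")
cv2.imwrite("pics/c4.png",np.hstack([cv2.resize(a["img"][215:365,150:300],(260,400),interpolation=2) if 0 else cv2.resize(a["img"][215:365,170:290],(250,313),interpolation=2),cv2.resize(b["img"][100:260,280:410],(254,313),interpolation=2),cv2.resize(w["img"],None,fx=.45,fy=313/480)]))
E
```

```text
[ 0.48691422 -0.2819357   0.25891288] [179.76698165  -0.31493167  20.98216948] 0.08560248244863039
```

View pics/c4.png

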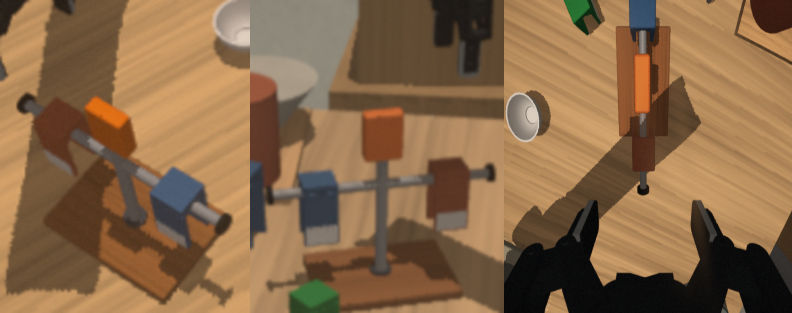

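The tile now hangs on the empty arm and the blue tile still hangs. Next I measure the block.

```bash
python3 - <<'E'
from h import *
np.set_printoptions(precision=4,suppress=True)
for n in("w3","w4"):
    w=load(n);h=cv2.cvtColor(w["img"],cv2.COLOR_BGR2HSV)
    m=((h[...,0]>5)&(h[...,0]<14)&(h[...,1]>190)&(h[...,2]>190)).astype(np.uint8)
    k,l,st,c=cv2.connectedComponentsWithStats(m);i=1+np.argmax(st[1:,4]);x,y,W,H,_=st[i]
    q=cv2.minAreaRect(np.argwhere(l==i)[:,::-1].astype(np.float32))
    P=np.array([atz(w,*u,.218) for u in cv2.boxPoints(q)]);print(n,st[i],q[2],P.mean(0),np.linalg.norm(P[0]-P[1]),np.linalg.norm(P[1]-P[2]),[np.degrees(np.arctan2(*(P[k]-P[k-1])[1::-1]))%90 for k in(1,2)])
plan([.558,-.2525,.26],21)
E
```

```text
w3 [ 283   58   52  134 3694] 0.0 [ 0.5572 -0.2511  0.218 ] 0.0416416365730738 0.015825701242703924 [np.float64(19.697823363141055), np.float64(20.978484337167302)]
w4 [ 291   85   31   87 2525] 90.0 [ 0.557 -0.251  0.218] 0.014319551454969546 0.04074588618971272 [np.float64(20.952215134473718), np.float64(21.335509224556063)]
n 2 d [0.0726 0.0279 0.0057] w deg [-0. -0.  0.]
[0.78, -0.0, -0.06, -0.0, -0.0, 0.0, -1]
[0.78, -0.0, -0.06, -0.0, -0.0, 0.0, -1]
```

{"fn": "arm_command", "kwargs": {
  "deltas": [
    [0.5,0,0,0,0,0,-1],
    [0.6,0,0,0,0,0,-1],
    [0.43,0,0,0,0,0,-1],
    [0,0,0,0,0,0,-1],
    [0,0,0,0,0,0,-1]
  ]
}}

```text
t: 12.5
position: [0.556, -0.2539, 0.2537]
tcp_rot: [-180.0, 0.1, 20.9]
wrist_force: [-0.2, 0.1, -0.0]
grip_width: 0.0853
finger_force: 0.0
```

```bash
python3 -c "
from h import *
plan([.557,-.252,.174],21.0,n=4)"
```

```text
n 4 d [ 0.001   0.0019 -0.0797] w deg [-0.   0.1 -0.1]
[0.01, -0.01, 0.4, -0.0, 0.0, -0.0, -1]
[0.01, -0.01, 0.4, -0.0, 0.0, -0.0, -1]
[0.01, -0.01, 0.4, -0.0, 0.0, -0.0, -1]
[0.01, -0.01, 0.4, -0.0, 0.0, -0.0, -1]
```

{"fn": "arm_command", "kwargs": {
  "deltas": [
    [0.02,-0.02,0.4,0,0,0,-1],
    [0.01,0,0.4,0,0,0,-1],
    [0,0,0.4,0,0,0,-1],
    [0,0,0.38,0,0,0,-1],
    [0,0,0,0,0,0,-1]
  ]
}}

```text
t: 13.12
position: [0.5572, -0.2513, 0.1735]
tcp_rot: [-179.9, 0.1, 21.0]
wrist_force: [-0.1, -0.8, -0.0]
grip_width: 0.0854
finger_force: 0.0
```

{"fn": "arm_command", "kwargs": {
  "deltas": [
    [0,0,0,0,0,0,-0.5],
    [0,0,0,0,0,0,0],
    [0,0,0,0,0,0,0.3],
    [0,0,0,0,0,0,0.45],
    [0,0,0,0,0,0,0.5]
  ],
  "newtons": 20
}}

```text
t: 13.75
position: [0.5581, -0.2517, 0.1753]
tcp_rot: [-180.0, -0.0, 21.0]
wrist_force: [0.2, 0.4, 0.6]
grip_width: 0.0214
finger_force: 0.0
```

{"fn": "arm_command", "kwargs": {
  "deltas": [
    [0,0,0,0,0,0,0.55],
    [0,0,0,0,0,0,0.6],
    [0,0,0,0,0,0,0.7],
    [0,0,0,0,0,0,1]
  ]
}}

```text
t: 14.25
position: [0.5582, -0.2517, 0.1753]
tcp_rot: [180.0, -0.0, 21.0]
wrist_force: [1.0, 0.2, -0.2]
grip_width: 0.0175
finger_force: 20.5
```

{"fn": "arm_command", "kwargs": {
  "deltas": [
    [0,0,0,0,0,0,1],
    [0,0,0,0,0,0,1],
    [0,0,0,0,0,0,1]
  ],
  "newtons": 90
}}

```text
t: 14.62
position: [0.5583, -0.2518, 0.1754]
tcp_rot: [180.0, -0.0, 21.0]
wrist_force: [0.7, -0.5, 2.5]
grip_width: 0.0169
finger_force: 88.7
```

Lift slowly.

{"fn": "arm_command", "kwargs": {
  "deltas": [
    [0,0,-0.05,0,0,0,1],
    [0,0,-0.1,0,0,0,1],
    [0,0,-0.15,0,0,0,1],
    [0,0,-0.2,0,0,0,1],
    [0,0,-0.2,0,0,0,1]
  ]
}}

```text
t: 15.25
position: [0.5582, -0.2517, 0.2112]
tcp_rot: [180.0, -0.0, 21.0]
wrist_force: [0.3, -0.5, -5.5]
grip_width: 0.0168
finger_force: 87.9
```

{"fn": "arm_command", "kwargs": {
  "deltas": [
    [0,0,-0.2,0,0,0,1],
    [0,0,-0.2,0,0,0,1],
    [0,0,-0.2,0,0,0,1],
    [0,0,-0.2,0,0,0,1],
    [0,0,-0.2,0,0,0,1]
  ]
}}

```text
t: 15.88
position: [0.5581, -0.2517, 0.2609]
tcp_rot: [-180.0, -0.0, 21.0]
wrist_force: [-0.2, 0.4, -5.4]
grip_width: 0.0168
finger_force: 87.9
```

{"fn": "arm_command", "kwargs": {
  "deltas": [
    [0,0,-0.15,0,0,0,1],
    [0,0,-0.1,0,0,0,1],
    [0,0,-0.05,0,0,0,1],
    [0,0,0,0,0,0,1],
    [0,0,0,0,0,0,1]
  ]
}}

```text
t: 16.5
position: [0.558, -0.2516, 0.2749]
tcp_rot: [-180.0, 0.0, 21.0]
wrist_force: [-0.9, 0.0, -5.7]
grip_width: 0.0168
finger_force: 87.9
```

{"fn": "arm_command", "kwargs": {
  "deltas": [
    [0,0,0,0,0,0,1],
    [0,0,0,0,0,0,1],
    [0,0,0,0,0,0,1],
    [0,0,0,0,0,0,1],
    [0,0,0,0,0,0,1]
  ]
}}

```text
t: 17.12
position: [0.5581, -0.2517, 0.2753]
tcp_rot: [-180.0, -0.0, 21.0]
wrist_force: [-0.1, 0.7, -6.1]
grip_width: 0.017
finger_force: 87.9
```

```bash
python3 - <<'E'
from h import *
s=arm.sense();print(s["position"],s["tcp_rot"],s["grip_width"],s["wrist_force"],s["moment"])
w=snap("wrist","w5");a,b=snap("scene","scene5"),snap("side","side5")
cv2.imwrite("pics/c5.png",np.hstack([cv2.resize(a["img"][195:365,150:300],(353,400),interpolation=2),cv2.resize(b["img"][80:260,260:440],(400,400),interpolation=2)]))
E
```

```text
[ 0.55812976 -0.25166776  0.27528288] [-1.79996180e+02 -2.49831794e-03  2.10189675e+01] 0.016984440435333807 [-0.14462942  0.72735981 -6.14447983] [ 0.013472   -0.04944747  0.0788843 ]
```

View pics/c5.png

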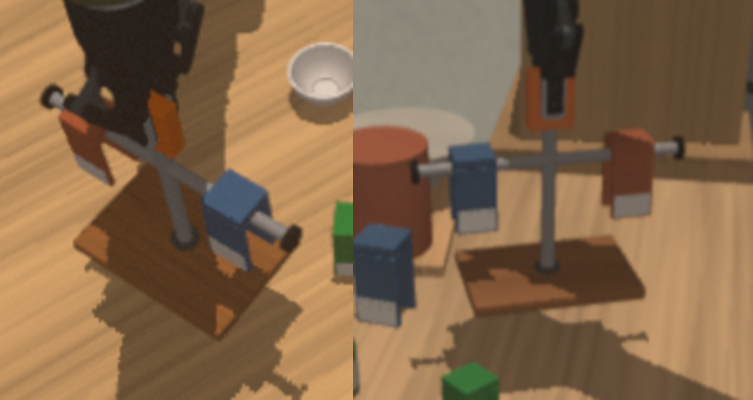

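The tree is raised 10 cm and level, with both tiles hanging, and the wrist carries 6.1 N, which matches the expected weight.

```bash
python3 -c "
from bench import arm
print(arm.close_job())"
```

```text
the job is handed in; nothing more can be done
None
```

Job handed in: the terracotta tile hangs on the empty arm, and the tree is held level by its grip block about 10 cm off the bench with both tiles on, at about 17 s of the 64 s limit.

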